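Ready the microscope light base: cap off, filter slide, iris wheel

ROBOT

A 7-joint arm with a two-finger parallel gripper is mounted at the origin on the work surface. World frame = base frame: x ahead of the robot, y to its left, z up, the work surface at z = 0. Lengths are in m, angles in rad, forces in N, time in s.
With the tool pointing down it reaches from about 0.425 to 0.825 m from the base axis. Payload 3.6 kg.
Tool frame: the origin (TCP) lies at the very end of the fingers, on their centre line; the grasp point (between the pads) lies 19 mm behind it; z points along the fingers, y is the direction in which the jaws open and shut (so a half turn about z gives the same grasp; the last joint's range is limited). The gripper opens to 93 mm and grips with 3 to 60 N. Pads are 15 mm wide; open, the fingers measure 128 mm over their backs; the gripper's body (75 mm by 188 mm) begins 65 mm behind the grasp point.
Start: joints at [1.204, 0.615, -0.013, 1.423, 0.008, 1.103, -0.04], TCP at [0.217, -0.613, 0.219] pointing down, gripper open.
Joint ranges: [-3.12, 3.12], [-0.3, 2.06], [-1.34, 1.32], [0.26, 2.42], [-1.36, 4.5], [0.01, 1.98], [-2.84, 2.84]. Speed limits (rad/s): [2.79, 2.79, 3.14, 3.14, 3.14, 3.14, 3.14].

INTERFACE

Orientations are given as a unit quaternion [x, y, z, w].
In Python, from workcell import arm gives the robot as it stands.
- The arm moves only by the shell command python3 -m creep 'ROWS' [OPENING] [FORCE]. ROWS is JSON, a list of rows, each a list of 2 entries, a list of its own where there are three numbers: the shift along the tool's x, y, z normalised to -1 to 1, where 1 is 0.5 m, then the turn, a rotation vector about the tool's x, y, z normalised to -1 to 1, where 1 is 90 degrees. In form: [[[tx, ty, tz], [rx, ry, rz]], ...]. A call has 1 to 12 rows; each row is the pose to reach, as a shift and turn from the pose measured when the call began, along the tool's axes at that moment; what a row does not reach only later rows make up. A row lasts 1/8 s, in which the tool goes at most 62.5 mm and 10.7 degrees, less where a joint would pass 70% of its speed; a pose out of reach is approached as far as the arm can. A call with a number of a shift or a turn outside -1 to 1 is refused whole. A call with a gripper value outside its range is refused whole. OPENING is the closure, from -1 (fully open) to 1 (shut), so that 0 is half open, set as the call begins (- or left out, the last holds). The fingers move at their own pace and stop on an object; FORCE is the grip in N (left out, the last holds). Time passes only in rows, so rows that repeat a pose let the fingers close. It gives the time, the measured TCP pose, the force and the opening at its end, in the units of the state.
- arm.get_obs(): the state, without advancing time (a new reading comes with each control period).
- arm.camera(name): name is "scene" or "top" or "wrist"; returns a dict with "pixels" (400x640x3 uint8, blue, green, red), "depth" (400x640 float32, m along the optical axis (not along the pixel's ray), 0 where there is no reading), "fov_y" (degrees; the focal length in pixels is half the picture's height over the tangent of half this angle, whatever the lens; pixels are square), "cx", "cy" (the principal point, pixels), "extrinsics" (4x4, takes a point from camera to world coordinates); the wrist camera has in their place "T_tool_cam" (4x4, takes a point from camera to tool coordinates, whose origin is the TCP and whose axes are the flange's). Camera axes: x right, y down, z forward; pixel columns grow to the right and rows downward; lengths in m; the calibration is good to about 2 mm. A picture is of the moment at which its call begins: read the wrist's pose just before it.
- arm.job_done(): hands the job in, once; it reports no verdict.
The state is a dict: "time_s": time; "joint_positions": joint angles; "joint_vel": joint speeds; "joint_efforts": joint torques, N m; "eef_pos": TCP position; "eef_rot": TCP orientation; "ft_force": force on the tool from outside, world axes, zero at the start; "torque": the same for the moment, N m; "width": finger opening in m.
Only numpy, scipy, OpenCV 4.12 (cv2) and the standard library are available. Lean on these libraries where they do the work, as an engineer would, in place of code of your own. Each camera call takes 0.05 s, during which the arm holds its last target. There are 200 camera calls.

TASK

Get the microscope light base ready for use: set its dust cap upright, grip up, in the empty blue tray, without dropping it. Press in the orange latch tab and slide the filter grip to the neighbouring detent that has the green dot beside it, where it must lock again with the tab sprung out, and roll the recessed thumbwheel until the red pointer lines up with the green mark on the scale. Leave the other things on the bench and on the light base where they are.

Things in the scene. Friction and masses are not known exactly. Their poses are not given: they have to be found in the camera images.
- light_base: Black light base, fixed box 200 (its x) x 260 (its y) x 60 mm high. Origin: centre of its underside on the table; x points away from the robot at yaw 0. 'Base' positions below are in this frame, mm. Flat deck at z 60. On it: filter grip track parallel to y centred at (37.5, 35), with end stops 12 mm high at y -44 and 114; light port under the dust cap; thumbwheel and its scale.
- filter_slide (a joint): Position of the filter grip along the base's y axis, m; 0 is the middle detent, where it starts. Detents every 22 mm (notches with about 1 mm play either way) at -0.044, -0.022, 0, 0.022, 0.044; limits +-0.047. Locked in a detent until the tab is pressed; then it moves with about 1.5 N of friction.
- grip_top (a point): Top centre of the blue filter grip, base (37.5, 35 + slide, 106); axes parallel to the base's. The block spans x -10 to +12 mm of this point, 28 mm in y, z 70 to 106. A steel toothed bar lies on the deck under the tab, x -19 to -11 mm of this point, z 60 to 68: keep fingertips above it.
- tab_face (a point): Centre of the orange latch tab's outer face (base z 88), on the grip's -x side, towards the light port; axes as the base's. Tab 24 mm wide in y, z 73 to 103. This face is 20 mm from grip_top in x at rest, 13.5 mm pressed: pinched across x, tab and grip measure 32 mm, 25.5 mm when pressed.
- latch_tab (a joint): How far the orange latch tab is pressed into the grip (to base +x), m: 0 sprung out and locked, 0.0065 fully pressed; free beyond about 0.005. Spring 3.6 N to start, 9.5 N fully pressed; it throws the tab out again. Let go between notches, the tab stays about 0.005 in and snaps out when the grip reaches a notch (by itself from about 2 mm off).
- green_dot: Green dot, 14 mm wide, flat on the deck on the +x side of the track, at base (72, 35 +- 22, 60): beside the detent to choose, one notch to either side of the middle. Origin at its centre. A white dot marks the other side.
- thumbwheel (a joint): Angle of the iris thumbwheel, rad, limits +-1.9. Positive turns roll its exposed top towards the base's +x. It stays where it is left (friction 0.015 N m).
- wheel_top (a point): Highest point of the thumbwheel's exposed rim, base (-30, -88, 69), fixed in the base. Black ridged wheel, radius 24 mm, 12 mm wide, axle parallel to base y, standing 9 mm out of a slot in the deck (36 mm of rim exposed along x). Rolled by a fingertip pressed on top with a few newtons and drawn along x: 24 mm of drag per radian.
- red_pointer (a point): The red pointer on the white scale beside the wheel, at base (-30 + 12 mm per radian of thumbwheel, -113, 62); rolling the wheel's top towards +x moves it towards +x. Its axes are the base's.
- green_mark: Green tick, 3 mm wide, at the scale's edge at base y -124.5, x -30 plus or minus 9 to 16 mm: the setting wanted. Its axes are parallel to the base's; the pointer lines up when both have the same x in the base's frame. A white tick on the other side of the middle is not wanted.
- dust_cap: Loose dust cap, about 60 g, on the light port at base (-38, 35, 60): grey disc 52 mm diameter, 12 mm thick, with an upright yellow grip bar on top, 32 mm long (its x), 12 mm thick (its y), from 12 to 44 mm above the underside. Origin: centre of its underside. Its disc ends about 29 mm short of the latch tab, leaving little room for a finger.
- cap_grip (a point): Middle of the dust cap's grip bar, 34 mm above the cap's underside, axes as the cap's.
- blue_tray: Empty blue tray, fixed, 120 x 120 x 18 mm outside, walls and floor 4 mm. Origin: centre of its underside on the table. It lies left or right of the light base.
- grey_tray: Grey tray of the same size on the other side, with parts in it reaching 25 mm above the table; not to be used.
- jar: Bystander: small jar, 28 mm diameter, 42 mm high, standing on the deck. Origin: underside centre.
- filter_case: Bystander: clear case 40 x 24 x 10 mm lying on the deck between the cap and the thumbwheel. Origin: underside centre.
- flux_bottle: Bystander: bottle, 38 mm diameter, 110 mm high, standing on the table close to the light base's -y side. Origin: underside centre.
- spray_can: Bystander: can, 44 mm diameter, 150 mm high, standing on the table close to the light base's +y side; carry things over or round it. Origin: underside centre.
- loupe: Bystander: black loupe, 40 mm diameter, 50 mm high, on the table. Origin: underside centre.
- circuit_board: Bystander: green circuit board 70 x 110 x 8 mm (11 mm with its chips) on the table. Origin: underside centre.
- screwdriver: Bystander: screwdriver lying on the table behind the light base, along its x.
- reel: Bystander: white component reel, 90 mm diameter, 13 mm high, lying behind the light base. Origin: underside centre.
Mind the look-alikes: they are no part of the job. There is more than one size of the blue_tray; the one meant has the size given above.

How it is judged:
By the outcome, as a careful person would: the job done as asked, in the order asked, and still so for the second after the job is handed in, with the robot touching nothing.
It also fails if it takes over 67 s, if anything falls off the work surface, if the arm or the gripper's body presses on something with over 40 N, if the wrist force passes 120 N, or if a joint passes its speed limit or range.

## Working session

There is one attempt and no reset: what is moved stays moved. The work goes in short steps, Python scripts to look and compute and a shell command to move; the robot and the scene stay as the last step left them, time stands still between calls to the robot, and variables do not carry over. Pictures are saved under pics/ and viewed, about 8 in all and at most 12, crops included, and the job is handed in when it is done.

```bash
mkdir -p pics; cat > h.py <<'E'
import numpy as np, cv2, sys
from workcell import arm
from scipy.spatial.transform import Rotation as R
def shot(name,fn=None):
    o=arm.get_obs(); c=arm.camera(name)
    im=c["pixels"]; 
    if name=="wrist":
        T=np.eye(4);T[:3,:3]=R.from_quat(o["eef_rot"]).as_matrix();T[:3,3]=o["eef_pos"]
        E=T@np.array(c["T_tool_cam"])
    else: E=np.array(c["extrinsics"])
    f=im.shape[0]/2/np.tan(np.radians(c["fov_y"])/2)
    d=c["depth"]; v,u=np.mgrid[:im.shape[0],:im.shape[1]]
    P=np.stack([(u-c["cx"])/f*d,(v-c["cy"])/f*d,d],-1)@E[:3,:3].T+E[:3,3]
    P[d==0]=np.nan
    if fn: cv2.imwrite("pics/"+fn,im)
    np.savez("last_"+name,im=im,P=P,E=E,f=f,c=[c["cx"],c["cy"]])
    return im,P,E,f,(c["cx"],c["cy"])
def load(name):
    z=np.load("last_"+name+".npz"); return z["im"],z["P"],z["E"],float(z["f"]),z["c"]
def ray(px,E,f,c,z):   # pixel to plane z
    d=E[:3,:3]@np.array([(px[0]-c[0])/f,(px[1]-c[1])/f,1]); return E[:3,3]+d*(z-E[2,3])/d[2]
def proj(p,E,f,c):
    q=E[:3,:3].T@(np.array(p)-E[:3,3]); return q[0]/q[2]*f+c[0],q[1]/q[2]*f+c[1]
def rows(target,yaw=None):
    o=arm.get_obs(); Rm=R.from_quat(o["eef_rot"])
    t=Rm.inv().apply(np.array(target)-o["eef_pos"])/0.5
    r=np.zeros(3)
    if yaw is not None: # tool y axis at world angle yaw, pointing down, nearest half turn
        y=np.array([np.cos(yaw),np.sin(yaw),0]); z=np.array([0,0,-1.])
        if Rm.as_matrix()[:,1]@y<0: y=-y
        G=R.from_matrix(np.stack([np.cross(y,z),y,z],1)); r=(Rm.inv()*G).as_rotvec()/(np.pi/2)
    return t.round(4).tolist(),r.round(4).tolist()
E
python3 - <<'E'
from h import *
a=shot("top","top1.png"); b=shot("scene","scene1.png")
print(a[2],a[3],a[4],b[2][:3,3]); o=arm.get_obs(); print(o["eef_pos"],R.from_quat(o["eef_rot"]).as_matrix().round(3),o["time_s"],o["width"])
E
```

```text
[[-1.09669411e-05 -9.84641828e-01  1.74586568e-01  3.59999475e-01]
 [-9.99999690e-01 -1.26643649e-04 -7.77067638e-04 -1.50263510e-03]
 [ 7.87243580e-04 -1.74586523e-01 -9.84641522e-01  1.23557908e+00]
 [ 0.00000000e+00  0.00000000e+00  0.00000000e+00  1.00000000e+00]] 453.07010421330045 (325.34120814416127, 200.26870629249817) [1.35945273 0.30195587 0.84389101]
[ 0.21701186 -0.61195316  0.21761311] [[ 0.942  0.334 -0.001]
 [ 0.334 -0.942  0.002]
 [-0.    -0.002 -1.   ]] 0.1 0.09312986500097883
```

View pics/top1.png

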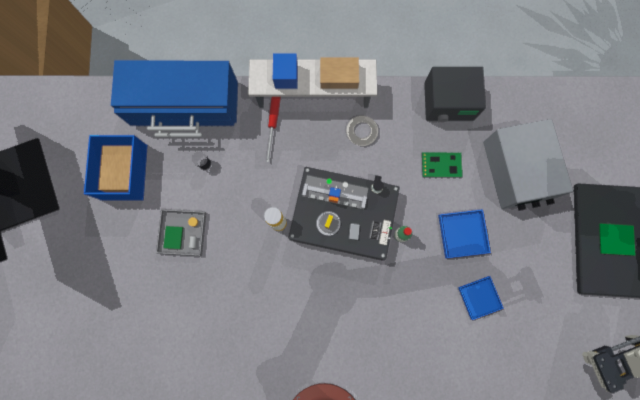

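View pics/scene1.png

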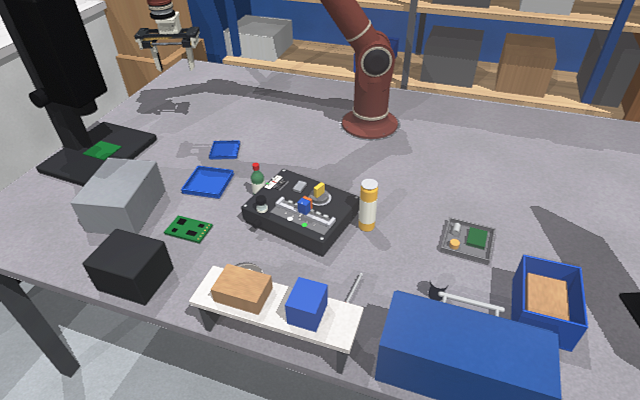

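The top view shows the light base near (345,213), cap (329,223), filter grip (335,192) and green dot about (329,182). There are three blue candidates: the tray at (464,234), about 46 px wide (≈120 mm), a smaller tray at (481,298), about 36 px wide, and a deep box with cardboard at (116,167). The one at (464,234) fits by size; I'll confirm it with a crop.

```bash
cat >> h.py <<'E'
def rect(mask,P):
    q=(P[mask][:,:2]*1000).astype(np.float32); return cv2.minAreaRect(q)
E
python3 - <<'E'
from h import *
im,P,E,f,c=load("top")
v,u=np.mgrid[:400,:640]
m=(abs(P[...,2]-.06)<.006)&(u>275)&(u<415)&(v>155)&(v<275)
m=cv2.morphologyEx(m.astype(np.uint8),cv2.MORPH_OPEN,np.ones((3,3)))>0
print("base",rect(m,P), np.median(P[m][:,2]))
h=cv2.cvtColor(im,cv2.COLOR_BGR2HSV)
for n,(a,b,cc,d) in dict(tray=(430,500,200,266),small=(450,510,268,325)).items():
    k=(h[...,0]>100)&(h[...,0]<130)&(h[...,1]>120)&(u>a)&(u<b)&(v>cc)&(v<d); print(n,rect(k,P),np.nanmax(P[k][:,2]))
a=cv2.resize(im[155:275,270:420],None,fx=5,fy=5,interpolation=cv2.INTER_CUBIC)[:600]
cv2.imwrite("pics/c1.png",cv2.resize(a,(600,480)))
b=cv2.resize(im[195:330,420:520],(400,540)); z=np.zeros((540,800,3),np.uint8); 
z[:540,400:]=b; z[:320,:400]=cv2.resize(a,(400,320)); 
sc=load("scene")[0]; z[320:540,:400]=cv2.resize(sc[160:260,235:390],(400,220),interpolation=cv2.INTER_CUBIC)
cv2.imwrite("pics/c2.png",z)
E
```

```text
base ((537.3065795898438, -52.25201416015625), (259.6969909667969, 199.85838317871094), 77.8272933959961) 0.05885044795037997
tray ((nan, nan), (0.0, 0.0), 0.0) 0.02212116845827805
small ((315.54547119140625, -413.0573425292969), (91.0777816772461, 87.99554443359375), 20.79925537109375) 0.018264554183486048
```

View pics/c2.png

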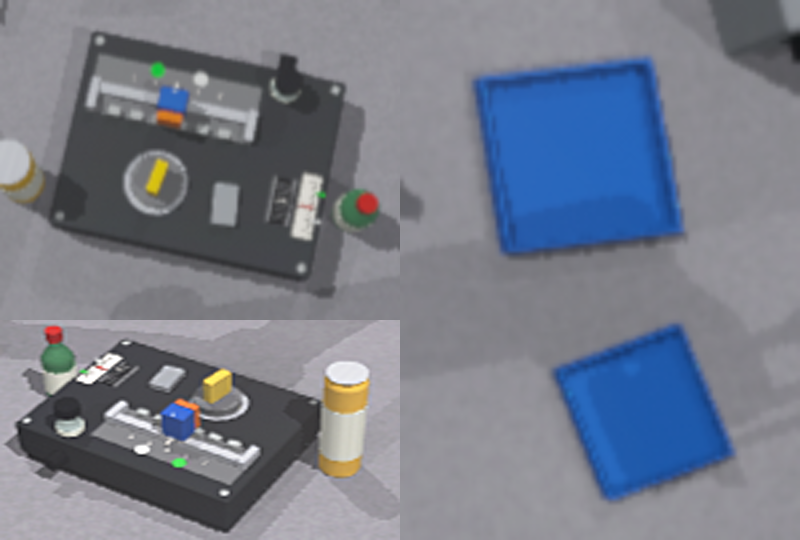

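The crop confirms the tray at (464,234) is the larger 120 mm one, and the other is about 90 mm. The green dot lies on the base's +y side (slide to +0.022) and the green tick on the +x side (positive roll).

```bash
cat >> h.py <<'E'
YAW=np.radians(77.827-90); B0=np.array([.5373,-.0523,0])
def b2w(x,y,z): 
    return B0+np.array([np.cos(YAW)*x-np.sin(YAW)*y,np.sin(YAW)*x+np.cos(YAW)*y,z])/1000
def w2b(p):
    d=(np.array(p)-B0)*1000; return np.array([np.cos(YAW)*d[0]+np.sin(YAW)*d[1],-np.sin(YAW)*d[0]+np.cos(YAW)*d[1],d[2]])
E
python3 - <<'E'
from h import *
im,P,E,f,c=load("top")
v,u=np.mgrid[:400,:640]; h=cv2.cvtColor(im,cv2.COLOR_BGR2HSV); ok=np.isfinite(P[...,2])
k=ok&(h[...,0]>100)&(h[...,0]<130)&(h[...,1]>120)&(u>430)&(u<500)&(v>200)&(v<266); print("tray",rect(k,P))
y=ok&(h[...,0]>18)&(h[...,0]<35)&(h[...,1]>150)&(u>315)&(u<345)&(v>205)&(v<240); print("bar",rect(y&(P[...,2]>.09),P),y.sum(),np.nanmax(P[y][:,2]))
for n,(a,b,cc,d) in dict(can=(262,286,203,235),bottle=(396,413,222,242),jar=(370,385,172,196)).items():
    m=ok&(P[...,2]>.08)&(u>a)&(u<b)&(v>cc)&(v<d); print(n,P[m].mean(0),P[m].max(0),P[m].min(0))
print("cap",b2w(-38,35,60),"wheel",b2w(-30,-88,69),"griptop",b2w(37.5,35,106))
t=b2w(-38,35,60);t[2]=.26
for a in (YAW,YAW+np.pi/2): print(rows(t,a))
E
```

```text
tray ((487.18914794921875, -378.1585388183594), (122.26779174804688, 121.76016235351562), 6.664188861846924)
bar ((507.6854553222656, -10.464933395385742), (11.503156661987305, 31.289743423461914), 70.2797622680664) 59 0.10711494721325265
can [0.51155841 0.12296597 0.13916677] [0.53371379 0.14631309 0.15469917] [0.49291109 0.10352776 0.08073003]
bottle [ 0.48131475 -0.20592515  0.10158453] [ 0.49265179 -0.19562622  0.11235781] [ 0.47311245 -0.21683063  0.08004811]
jar [ 0.6005794  -0.13696371  0.09960356] [ 0.61452816 -0.12466338  0.10560464] [ 0.58828723 -0.15052351  0.08800774]
cap [ 0.50753466 -0.01007412  0.06      ] wheel [ 0.48941849 -0.13199543  0.069     ] griptop [ 0.58133707 -0.02599437  0.106     ]
([0.95, -0.9405, -0.0826], [-0.0013, -0.0007, -0.6478])
([0.95, -0.9405, -0.0826], [-0.0014, 0.0004, 0.3522])
```

```bash
python3 -c "
from h import *
print(rows([.507,-.010,.26],np.radians(70.28)))"
```

```text
([0.949, -0.941, -0.0826], [-0.0014, 0.0005, 0.4361])
```

```bash
python3 -m creep '[[[0.08,-0.08,-0.02],[0,0,0.05]],[[0.16,-0.16,-0.05],[0,0,0.1]],[[0.25,-0.25,-0.08],[0,0,0.15]],[[0.34,-0.34,-0.083],[0,0,0.2]],[[0.43,-0.43,-0.083],[0,0,0.25]],[[0.52,-0.51,-0.083],[0,0,0.3]],[[0.61,-0.6,-0.083],[0,0,0.35]],[[0.7,-0.69,-0.083],[0,0,0.4]],[[0.78,-0.77,-0.083],[0,0,0.436]],[[0.86,-0.85,-0.083],[0,0,0.436]],[[0.949,-0.941,-0.083],[0,0,0.436]],[[0.949,-0.941,-0.083],[-0.001,0,0.436]]]' 0 20
python3 -c "
from h import *
shot('wrist','w1.png')"
```

```text
time_s: 1.6
eef_pos: [0.508, -0.0034, 0.2596]
eef_rot: [0.986, -0.166, -0.001, -0.002]
ft_force: [-0.0, -0.8, -0.2]
width: 0.0464
```

View pics/w1.png

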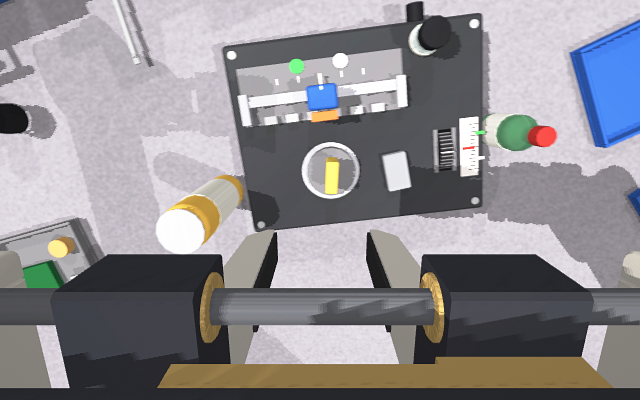

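The wrist view shows the whole base: cap grip at (332,175), blue grip at (322,95), green dot at (297,66), white dot at (340,60). It also has the red pointer at about (469,148), the green tick at (480,133) and the wheel at (445,148).

```bash
python3 - <<'E'
from h import *
im,P,E,f,c=load("wrist")
v,u=np.mgrid[:400,:640]; h=cv2.cvtColor(im,cv2.COLOR_BGR2HSV); ok=np.isfinite(P[...,2])
m=ok&(abs(P[...,2]-.06)<.006)&(u>215)&(u<490)&(v<235)
m=cv2.morphologyEx(m.astype(np.uint8),cv2.MORPH_OPEN,np.ones((5,5)))>0
print("base",rect(m,P),np.median(P[m][:,2]))
H=h[...,0];S=h[...,1]
def box(a,b,cc,d): return ok&(u>a)&(u<b)&(v>cc)&(v<d)
y=box(315,350,150,200)&(H>18)&(H<35)&(S>120)
t=np.nanmax(P[y][:,2]);print("bar",rect(y&(P[...,2]>t-.004),P),t)
bl=box(300,345,75,112)&(H>100)&(H<130)&(S>120);t=np.nanmax(P[bl][:,2]);k=bl&(P[...,2]>t-.004);print("grip",rect(k,P),t)
for n,k in dict(dot=box(285,310,55,76)&(H>45)&(H<75)&(S>120),mark=box(470,488,120,145)&(H>40)&(H<85)&(S>120),red=box(455,485,135,165)&((H<8)|(H>172))&(S>120)).items():
    px=(u[k].mean(),v[k].mean()); w=ray(px,E,f,c,.060 if n!="red" else .062); print(n,k.sum(),px,w,w2b(w))
E
```

```text
base ((539.9159545898438, -53.35736083984375), (259.4588928222656, 200.33213806152344), 77.82848358154297) 0.059235766283121355
bar ((511.05511474609375, -12.651298522949219), (11.204387664794922, 31.38286781311035), 68.52583312988281) 0.10456389906526153
grip ((584.6743774414062, -28.010791778564453), (26.491281509399414, 21.38396644592285), 77.54557800292969) 0.10700952838675193
dot 153 (np.float64(296.22222222222223), np.float64(65.48366013071896)) [ 0.62220364 -0.01443034  0.06      ] [75.0092585  54.92131235 60.        ]
mark 23 (np.float64(479.7826086956522), np.float64(131.8695652173913)) [ 0.49762527 -0.1740478   0.06      ] [ -13.11040704 -127.37632759   60.        ]
red 23 (np.float64(468.5652173913044), np.float64(147.47826086956522)) [ 0.48593513 -0.15857503  0.062     ] [ -27.80035047 -114.716488     62.        ]
```

```bash
sed -i 's/^YAW=.*/YAW=np.radians(77.828-90); B0=np.array([.5386,-.0528,0])/' h.py; python3 -c "
from h import *
print(rows([.5095,-.0115,.078],np.radians(69.4)), arm.get_obs()['eef_pos'])"
```

```text
([0.0083, 0.007, 0.363], [-0.0004, 0.0015, 0.0138]) [ 0.50712259 -0.00705441  0.25952224]
```

```bash
python3 -m creep '[[[0.008,0.007,0.06],[0,0,0.014]],[[0.008,0.007,0.14],[0,0,0.014]],[[0.008,0.007,0.22],[0,0,0.014]],[[0.008,0.007,0.28],[0,0,0.014]],[[0.008,0.007,0.33],[0,0,0.014]],[[0.008,0.007,0.363],[0,0,0.014]],[[0.008,0.007,0.363],[0,0,0.014]],[[0.008,0.007,0.363],[0,0,0.014]]]' 0 20
python3 -m creep '[[[0,0,0],[0,0,0]],[[0,0,0],[0,0,0]],[[0,0,0],[0,0,0]],[[0,0,0],[0,0,0]],[[0,0,0],[0,0,0]]]' 1 20
```

```text
time_s: 2.65
eef_pos: [0.5096, -0.0126, 0.0786]
eef_rot: [0.984, -0.18, -0.001, -0.0]
ft_force: [-0.2, 0.4, 0.7]
width: 0.0466
time_s: 3.28
eef_pos: [0.5096, -0.0125, 0.0788]
eef_rot: [0.984, -0.18, -0.001, -0.0]
ft_force: [-0.5, 0.3, 1.3]
width: 0.0118
```

```bash
python3 -m creep '[[[0,0,-0.02],[0,0,0]],[[0,0,-0.06],[0,0,0]],[[0,0,-0.12],[0,0,0]],[[0,0,-0.18],[0,0,0]],[[0,0,-0.23],[0,0,0]],[[0,0,-0.25],[0,0,0]]]' 1 20
python3 -c "
from h import *
print(rows([.4885,-.379,.18]),rows([.4885,-.379,.0235]),arm.get_obs()['eef_pos'],arm.get_obs()['width'])"
```

```text
time_s: 4.03
eef_pos: [0.5104, -0.0126, 0.2055]
eef_rot: [0.984, -0.18, 0.001, -0.001]
ft_force: [-0.1, -0.5, -1.0]
width: 0.012
([0.2181, 0.7011, 0.0504], [0.0, 0.0, 0.0]) ([0.2176, 0.7016, 0.3634], [0.0, 0.0, 0.0]) [ 0.510411   -0.01255855  0.20552983] 0.012022587129221433
```

```bash
python3 -m creep '[[[0.015,0.05,0],[0,0,0]],[[0.04,0.13,0],[0,0,0]],[[0.07,0.22,0],[0,0,0]],[[0.1,0.32,0],[0,0,0]],[[0.13,0.42,0],[0,0,0]],[[0.16,0.52,0],[0,0,0]],[[0.19,0.61,0],[0,0,0]],[[0.21,0.67,0.02],[0,0,0]],[[0.218,0.7,0.06],[0,0,0]],[[0.218,0.7,0.12],[0,0,0]],[[0.218,0.7,0.18],[0,0,0]],[[0.218,0.7,0.22],[0,0,0]]]'
python3 -c "
from h import *
print(rows([.4885,-.379,.0235]),arm.get_obs()['eef_pos'],arm.get_obs()['width'])"
```

```text
time_s: 5.52
eef_pos: [0.488, -0.3757, 0.0921]
eef_rot: [0.984, -0.179, -0.001, -0.002]
ft_force: [-0.9, 0.2, -1.4]
width: 0.0118
([0.0037, 0.0063, 0.1372], [0.0, 0.0, 0.0]) [ 0.48796666 -0.37571277  0.09211101] 0.01175005795635073
```

```bash
python3 -m creep '[[[0.004,0.006,0.05],[0,0,0]],[[0.004,0.006,0.1],[0,0,0]],[[0.004,0.006,0.12],[0,0,0]],[[0.004,0.006,0.13],[0,0,0]],[[0.004,0.006,0.135],[0,0,0]],[[0.004,0.006,0.137],[0,0,0]],[[0.004,0.006,0.138],[0,0,0]],[[0.004,0.006,0.138],[0,0,0]]]'
```

```text
time_s: 6.52
eef_pos: [0.4888, -0.379, 0.0234]
eef_rot: [0.984, -0.179, -0.001, -0.002]
ft_force: [0.5, 1.3, -1.4]
width: 0.0117
```

```bash
python3 -m creep '[[[0,0,0.001],[0,0,0]],[[0,0,0.002],[0,0,0]],[[0,0,0.003],[0,0,0]],[[0,0,0.003],[0,0,0]]]'
```

```text
time_s: 7.02
eef_pos: [0.4889, -0.3791, 0.0228]
eef_rot: [0.984, -0.179, -0.001, -0.002]
ft_force: [-1.2, 0.5, 5.3]
width: 0.0118
```

```bash
python3 -m creep '[[[0,0,0],[0,0,0]],[[0,0,0],[0,0,0]],[[0,0,0],[0,0,0]],[[0,0,-0.02],[0,0,0]],[[0,0,-0.1],[0,0,0]],[[0,0,-0.2],[0,0,0]],[[0,0,-0.3],[0,0,0]],[[0,0,-0.38],[0,0,0]],[[0,0,-0.38],[0,0,0]]]' 0 20
python3 - <<'E'
from h import *
t=b2w(36.75,35,180)
print(rows(t,YAW),w2b(t),t,arm.get_obs()['joint_positions'])
im=shot('top')[0]; 
cv2.imwrite('pics/t2.png',cv2.resize(im[190:330,400:540],(560,560),interpolation=cv2.INTER_CUBIC))
E
```

```text
time_s: 8.15
eef_pos: [0.491, -0.3814, 0.2176]
eef_rot: [0.984, -0.179, 0.004, 0.0]
ft_force: [-0.4, 0.4, 0.1]
width: 0.0462
([-0.0803, -0.7287, 0.0755], [-0.0038, -0.0032, 0.9063]) [ 36.75  35.   180.  ] [ 0.58190347 -0.02633546  0.18      ] [ 0.62567799  0.56693043  0.00198675  1.51950808 -0.00465835  1.04866394
 -1.30081912]
```

View pics/t2.png

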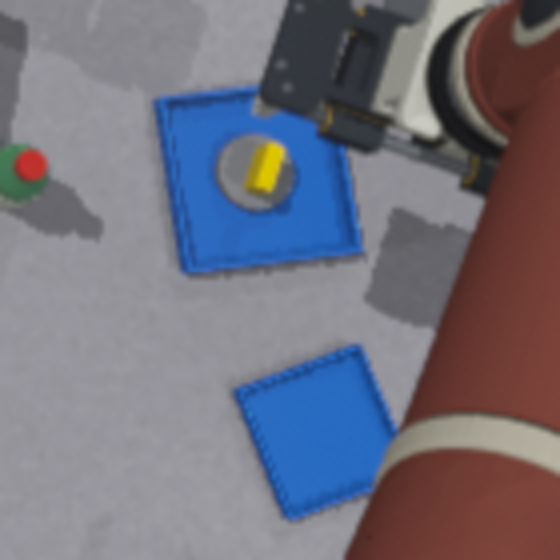

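The crop shows the cap standing upright, centred in the larger blue tray at (255,170). Next is the latch. Turning the way the solver suggests would run joint 7 past its range, so I turn the other way, about −98°, in two calls.

```bash
python3 -m creep '[[[-0.007,-0.06,0],[0,0,-0.1]],[[-0.015,-0.13,0],[0,0,-0.2]],[[-0.02,-0.2,0],[0,0,-0.3]],[[-0.03,-0.28,0],[0,0,-0.4]],[[-0.04,-0.35,0],[0,0,-0.5]],[[-0.05,-0.42,0],[0,0,-0.6]],[[-0.055,-0.5,0],[0,0,-0.7]],[[-0.06,-0.57,0],[0,0,-0.8]],[[-0.07,-0.65,0.02],[0,0,-0.9]],[[-0.08,-0.7,0.04],[0,0,-1]],[[-0.08,-0.729,0.05],[0,0,-1]],[[-0.08,-0.729,0.05],[0,0,-1]]]' 0 20
python3 - <<'E'
from h import *
print(rows(b2w(36.75,35,180),YAW),rows(b2w(36.75,35,77),YAW))
E
```

```text
time_s: 9.7
eef_pos: [0.5801, -0.0246, 0.1898]
eef_rot: [0.822, 0.569, 0.001, -0.001]
ft_force: [1.0, -0.8, -0.4]
width: 0.0462
([-0.002, 0.0045, 0.0195], [-0.0001, -0.0013, -0.0942]) ([-0.0024, 0.0046, 0.2255], [-0.0001, -0.0013, -0.0942])
```

```bash
python3 -m creep '[[[-0.002,0.004,0.02],[0,0,-0.094]],[[-0.002,0.004,0.06],[0,0,-0.094]],[[-0.002,0.004,0.1],[0,0,-0.094]],[[-0.002,0.004,0.1],[0,0,-0.094]]]' -0.2 20
python3 - <<'E'
from h import *
print(rows(b2w(35,35,77),YAW))
shot('wrist','w2.png')
E
```

```text
time_s: 10.2
eef_pos: [0.5805, -0.0285, 0.1385]
eef_rot: [0.779, 0.627, -0.001, -0.001]
ft_force: [0.7, -0.3, -0.4]
width: 0.0557
([0.0048, -0.0012, 0.123], [-0.002, 0.0002, -0.0026])
```

View pics/w2.png

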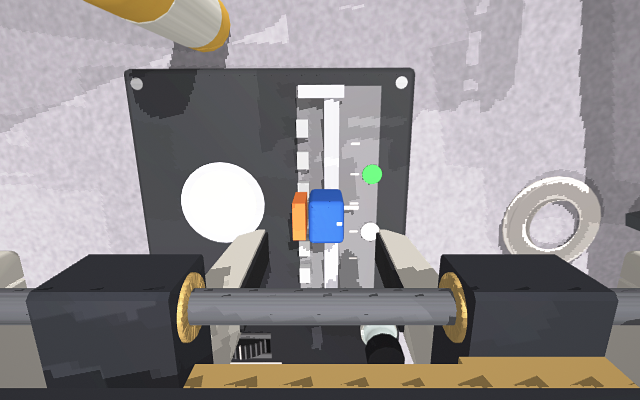

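The wrist view shows the tab (299,216) and grip (326,216) centred between the open fingers, with the green dot ahead at (372,174). Tool +x is therefore the base's +y. Descending.

```bash
python3 -m creep '[[[0.005,-0.001,0.04],[0,0,-0.002]],[[0.005,-0.001,0.08],[0,0,-0.002]],[[0.005,-0.001,0.11],[0,0,-0.002]],[[0.005,-0.001,0.123],[0,0,-0.002]],[[0.005,-0.001,0.123],[0,0,-0.002]],[[0.005,-0.001,0.123],[0,0,-0.002]]]' -0.2 20
python3 -m creep '[[[0,0,0],[0,0,0]],[[0,0,0],[0,0,0]],[[0,0,0],[0,0,0]],[[0,0,0],[0,0,0]],[[0,0,0],[0,0,0]]]' 1 25
python3 - <<'E'
from h import *
o=arm.get_obs();print(w2b(o['eef_pos']),R.from_quat(o['eef_rot']).as_matrix()[:,1],o['ft_force'])
E
```

```text
time_s: 11.0
eef_pos: [0.582, -0.0252, 0.0788]
eef_rot: [0.778, 0.628, 0.001, -0.0]
ft_force: [0.1, -0.4, 0.5]
width: 0.0557
time_s: 11.62
eef_pos: [0.582, -0.025, 0.0789]
eef_rot: [0.778, 0.628, 0.001, -0.0]
ft_force: [-1.0, 0.4, 2.1]
width: 0.0253
[36.60076449 36.28294615 78.86106428] [ 9.77425969e-01 -2.11277786e-01  4.15943344e-04] [-1.00975693  0.44996421  2.12914637]
```

The width is 25.3 mm, so the tab is fully pressed. Sliding +22 mm along tool +x.

```bash
python3 -m creep '[[[0.01,0,0],[0,0,0]],[[0.02,0,0],[0,0,0]],[[0.03,0,0],[0,0,0]],[[0.038,0,0],[0,0,0]],[[0.044,0,0],[0,0,0]],[[0.044,0,0],[0,0,0]],[[0.044,0,0],[0,0,0]]]'
python3 - <<'E'
from h import *
o=arm.get_obs();print(w2b(o['eef_pos']),o['ft_force'],o['width'])
E
```

```text
time_s: 12.5
eef_pos: [0.5868, -0.0028, 0.0789]
eef_rot: [0.778, 0.628, 0.001, -0.001]
ft_force: [-0.8, 0.7, 0.9]
width: 0.0252
[36.59385406 59.09122095 78.87522827] [-0.77247838  0.7247396   0.92787377] 0.025153698316496664
```

```bash
python3 -m creep '[[[-0.0012,0,0],[0,0,0]],[[-0.0012,0,0],[0,0,0]]]'
python3 -m creep '[[[0,0,0],[0,0,0]],[[0,0,0],[0,0,0]],[[0,0,0],[0,0,0]],[[0,0,-0.05],[0,0,0]],[[0,0,-0.12],[0,0,0]],[[0,0,-0.2],[0,0,0]],[[-0.03,0,-0.26],[0,0,0]],[[-0.08,0,-0.26],[0,0,0]],[[-0.08,0,-0.26],[0,0,0]]]' -0.2 20
python3 - <<'E'
from h import *
im,P,E,f,c=shot('wrist','w3.png')
v,u=np.mgrid[:400,:640]; h=cv2.cvtColor(im,cv2.COLOR_BGR2HSV); H,S=h[...,0],h[...,1]
z=P[...,2]; ok=np.isfinite(z)&(z>.095)&(z<.115)&(v<260)&(S>100)
for n,k in dict(blue=ok&(H>100)&(H<130),orange=ok&(H>5)&(H<20)).items():
    if k.sum()>3:
        b=np.array([w2b(p) for p in P[k]]); print(n,k.sum(),b.min(0),b.max(0),u[k].mean(),v[k].mean())
k=(v<260)&(H>45)&(H<75)&(S>120); print('dot',u[k].mean(),v[k].mean(),w2b(ray((u[k].mean(),v[k].mean()),E,f,c,.06)))
E
```

```text
time_s: 12.75
eef_pos: [0.5868, -0.0028, 0.0789]
eef_rot: [0.778, 0.628, 0.002, -0.001]
ft_force: [-0.8, 1.5, 1.2]
width: 0.0253
time_s: 13.88
eef_pos: [0.5785, -0.0453, 0.2089]
eef_rot: [0.78, 0.626, 0.001, 0.0]
ft_force: [0.5, 0.1, -0.9]
width: 0.0558
blue 949 [28.78469096 43.92504865 96.7044628 ] [ 50.29553067  71.29860058 107.04809917] 321.4204425711275 144.22550052687038
orange 319 [-63.8566167   45.34464001 100.19034626] [ 26.7062043  155.75498284 110.89569931] 298.59561128526644 142.68652037617554
dot 358.434554973822 140.6910994764398 [73.39218403 56.72667117 60.        ]
```

View pics/w3.png

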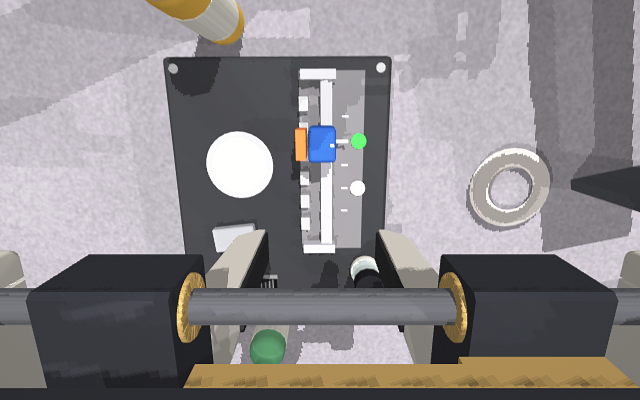

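The grip now sits beside the green dot (359,141). The orange tab (295–307 px) protrudes by its full ~10 mm, so it has sprung out and locked. Next is the thumbwheel, with closed fingers.

```bash
python3 - <<'E'
from h import *
o=arm.get_obs();print(w2b(o['eef_pos']))
for z in (150,85): print(rows(b2w(-40,-88,z),YAW))
E
```

```text
[ 36.90373487  17.82719884 208.55829089]
([-0.2124, -0.1535, 0.1162], [0.0008, -0.0021, -0.0013])
([-0.2128, -0.1537, 0.2462], [0.0008, -0.0021, -0.0013])
```

```bash
python3 -m creep '[[[-0.06,-0.04,0],[0,0,0]],[[-0.12,-0.09,0],[0,0,0]],[[-0.18,-0.13,0],[0,0,0]],[[-0.213,-0.154,0.05],[0,-0.002,0]],[[-0.213,-0.154,0.12],[0,-0.002,0]],[[-0.213,-0.154,0.19],[0,-0.002,0]],[[-0.213,-0.154,0.24],[0,-0.002,0]],[[-0.213,-0.154,0.246],[0,-0.002,0]],[[-0.213,-0.154,0.246],[0,-0.002,0]]]' 1 20
python3 - <<'E'
from h import *
o=arm.get_obs();print(w2b(o['eef_pos']),o['ft_force'],o['width'],rows(b2w(-40,-88,69),YAW))
E
```

```text
time_s: 15.05
eef_pos: [0.4816, -0.1296, 0.0854]
eef_rot: [0.778, 0.628, 0.001, 0.001]
ft_force: [0.5, 0.1, -0.7]
width: 0.0003
[-39.53897258 -87.082237    85.42822888] [ 0.51011613  0.13014387 -0.68741119] 0.0003041286426146195 ([-0.0019, -0.001, 0.0329], [0.0014, -0.0006, -0.0005])
```

```bash
python3 -m creep '[[[-0.002,-0.001,0.015],[0,0,0]],[[-0.002,-0.001,0.027],[0,0,0]],[[-0.002,-0.001,0.032],[0,0,0]],[[-0.002,-0.001,0.0335],[0,0,0]],[[-0.002,-0.001,0.0335],[0,0,0]]]'
```

```text
time_s: 15.68
eef_pos: [0.4808, -0.1305, 0.0688]
eef_rot: [0.778, 0.628, 0.001, 0.001]
ft_force: [-1.1, -0.0, 0.6]
width: 0.0005
```

```bash
python3 -m creep '[[[0,0,0.001],[0,0,0]],[[0,0,0.002],[0,0,0]],[[0,0,0.003],[0,0,0]],[[0,0,0.003],[0,0,0]]]'
python3 -c "
from h import *
for i in range(1): print(w2b(arm.get_obs()['eef_pos']))"
```

```text
time_s: 16.18
eef_pos: [0.4809, -0.1305, 0.0684]
eef_rot: [0.778, 0.628, 0.001, 0.001]
ft_force: [-2.9, -0.1, 8.8]
width: 0.0005
[-40.00246338 -88.10375111  68.35409184]
```

```bash
python3 -m creep '[[[0,0.004,0.0018],[0,0,0]],[[0,0.01,0.0018],[0,0,0]],[[0,0.017,0.0018],[0,0,0]],[[0,0.024,0.0018],[0,0,0]],[[0,0.031,0.0018],[0,0,0]],[[0,0.038,0.0018],[0,0,0]],[[0,0.042,0.0018],[0,0,0]],[[0,0.042,0.0018],[0,0,0]]]'
python3 -c "
from h import *
print(w2b(arm.get_obs()['eef_pos']))"
```

```text
time_s: 17.18
eef_pos: [0.5025, -0.1351, 0.0678]
eef_rot: [0.778, 0.628, 0.002, 0.002]
ft_force: [0.4, -0.6, 4.3]
width: 0.0006
[-17.92127958 -88.10032504  67.8382047 ]
```

```bash
cat > m.py <<'E'
from h import *
o=arm.get_obs();im,P,E,f,c=shot('wrist')
mk=[proj(b2w(-30,-118,62),E,f,c)][0]; x0,y0=int(mk[0]),int(mk[1])
v,u=np.mgrid[:400,:640]; h=cv2.cvtColor(im,cv2.COLOR_BGR2HSV); H,S=h[...,0],h[...,1]
near=(abs(u-x0)<70)&(abs(v-y0)<60)&(v<262)
for n,k in dict(green=near&(H>40)&(H<85)&(S>120),red=near&((H<8)|(H>172))&(S>120)).items():
    b=np.array([w2b(ray((a,bb),E,f,c,.062)) for a,bb in zip(u[k],v[k])])
    if len(b): b=b[(b[:,1]>-128)&(b[:,1]<-100)]; print(n,len(b),b.mean(0),np.ptp(b,0))
a=im[max(0,y0-75):y0+75,max(0,x0-100):x0+100]; cv2.imwrite('pics/'+sys.argv[1],cv2.resize(a,None,fx=3,fy=3,interpolation=cv2.INTER_CUBIC))
E
python3 -m creep '[[[0,0,-0.05],[0,0,0]],[[0,0,-0.15],[0,0,0]],[[-0.06,-0.01,-0.2],[0,0,0]],[[-0.12,-0.025,-0.2],[0,0,0]],[[-0.2,-0.025,-0.2],[0,0,0]],[[-0.2,-0.025,-0.2],[0,0,0]],[[-0.2,-0.025,-0.2],[0,0,0]]]'
python3 m.py s1.png
```

```text
time_s: 18.05
eef_pos: [0.4682, -0.2291, 0.1671]
eef_rot: [0.778, 0.628, 0.002, 0.001]
ft_force: [0.2, 0.1, 0.3]
width: 0.0004
green 39 [ -14.25122229 -124.57888462   62.        ] [3.10959211 6.77503752 0.        ]
red 53 [ -17.77796164 -113.61954395   62.        ] [ 1.66549132 12.5440308   0.        ]
```

View pics/s1.png

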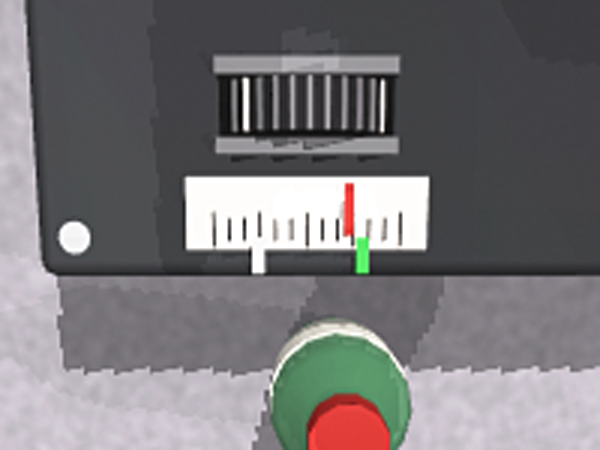

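The crop shows the red pointer at (349,210), about 3.5 mm short of the green tick at (362,256) in base x. That needs another ~7 mm of drag.

```bash
python3 -c "
from h import *
for z in (120,69): print(rows(b2w(-34,-88,z),YAW))"
```

```text
([0.1969, -0.0053, 0.0949], [0.0023, -0.0011, 0.0007])
([0.1967, -0.0057, 0.1969], [0.0023, -0.0011, 0.0007])
```

```bash
python3 -m creep '[[[0.08,-0.003,0],[0,0,0]],[[0.16,-0.005,0],[0,0,0]],[[0.197,-0.005,0.04],[0.002,-0.001,0]],[[0.197,-0.005,0.1],[0.002,-0.001,0]],[[0.197,-0.005,0.15],[0.002,-0.001,0]],[[0.197,-0.005,0.18],[0.002,-0.001,0]],[[0.197,-0.006,0.192],[0.002,-0.001,0]],[[0.197,-0.006,0.196],[0.002,-0.001,0]],[[0.197,-0.006,0.199],[0.002,-0.001,0]],[[0.197,-0.006,0.199],[0.002,-0.001,0]]]'
python3 -c "
from h import *
o=arm.get_obs();print(w2b(o['eef_pos']),o['ft_force'])"
```

```text
time_s: 19.35
eef_pos: [0.488, -0.1315, 0.0692]
eef_rot: [0.778, 0.629, 0.001, 0.001]
ft_force: [-0.6, -0.6, 4.2]
width: 0.0003
[-32.86828067 -87.58724514  69.24876105] [-0.60822441 -0.62233902  4.23608074]
```

```bash
python3 -m creep '[[[0,0,0.002],[0,0,0]],[[0,0.003,0.0024],[0,0,0]],[[0,0.006,0.0024],[0,0,0]],[[0,0.009,0.0024],[0,0,0]],[[0,0.012,0.0024],[0,0,0]],[[0,0.0138,0.0024],[0,0,0]],[[0,0.0138,0.0024],[0,0,0]],[[0,0.0138,0.0024],[0,0,0]]]'
python3 -c "
from h import *
o=arm.get_obs();print(w2b(o['eef_pos']),o['ft_force'])"
python3 -m creep '[[[0,0,-0.05],[0,0,0]],[[0,0,-0.15],[0,0,0]],[[-0.06,-0.01,-0.2],[0,0,0]],[[-0.12,-0.012,-0.2],[0,0,0]],[[-0.2,-0.012,-0.2],[0,0,0]],[[-0.2,-0.012,-0.2],[0,0,0]],[[-0.2,-0.012,-0.2],[0,0,0]],[[-0.2,-0.012,-0.2],[0,0,0]]]'
python3 m.py s2.png
```

```text
time_s: 20.35
eef_pos: [0.4961, -0.1332, 0.0691]
eef_rot: [0.778, 0.628, 0.002, 0.003]
ft_force: [0.1, -0.1, 7.0]
width: 0.0005
[-24.62194334 -87.58308317  69.14866306] [ 0.11647899 -0.07278319  7.00513815]
time_s: 21.35
eef_pos: [0.4689, -0.228, 0.169]
eef_rot: [0.777, 0.629, 0.003, 0.002]
ft_force: [-0.9, 0.0, 0.5]
width: 0.0007
green 40 [ -14.22781325 -124.56665078   62.        ] [2.4558138  6.85001873 0.        ]
red 51 [ -13.25797434 -113.66021462   62.        ] [ 1.7606973  11.92074684  0.        ]
```

View pics/s2.png

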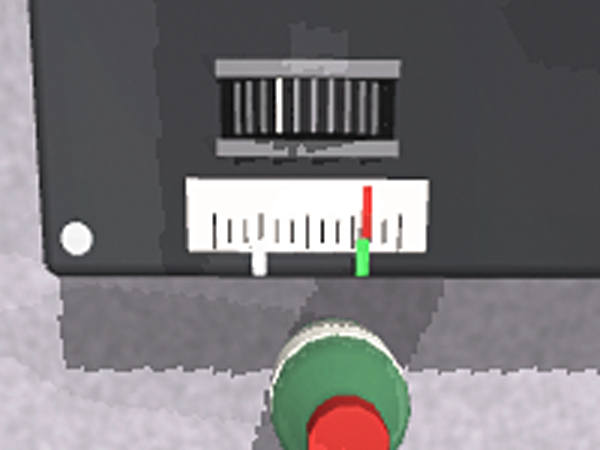

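The pointer overshot by about 1.0 mm. I'll drag it back about 2 mm, hovering first so the approach doesn't roll the wheel.

```bash
python3 -c "
from h import *
print(rows(b2w(-29,-88,75),YAW))"
```

```text
([0.1959, 0.0037, 0.1883], [0.0044, -0.0006, 0.0022])
```

```bash
python3 -m creep '[[[0.08,0.002,0],[0,0,0]],[[0.16,0.003,0],[0.002,0,0]],[[0.196,0.004,0.04],[0.004,-0.001,0.002]],[[0.196,0.004,0.1],[0.004,-0.001,0.002]],[[0.196,0.004,0.15],[0.004,-0.001,0.002]],[[0.196,0.004,0.18],[0.004,-0.001,0.002]],[[0.196,0.004,0.188],[0.004,-0.001,0.002]],[[0.196,0.004,0.188],[0.004,-0.001,0.002]],[[0.196,0.004,0.188],[0.004,-0.001,0.002]],[[0.196,0.004,0.188],[0.004,-0.001,0.002]]]'
python3 -m creep '[[[0,0,0.004],[0,0,0]],[[0,0,0.008],[0,0,0]],[[0,0,0.012],[0,0,0]],[[0,0,0.014],[0,0,0]],[[0,0,0.0145],[0,0,0]],[[0,0,0.0145],[0,0,0]]]'
python3 -c "
from h import *
o=arm.get_obs();print(w2b(o['eef_pos']),o['ft_force'])"
```

```text
time_s: 22.65
eef_pos: [0.4923, -0.1329, 0.0758]
eef_rot: [0.778, 0.628, 0.0, 0.001]
ft_force: [-0.1, -0.4, -0.6]
width: 0.0003
time_s: 23.4
eef_pos: [0.4928, -0.133, 0.0693]
eef_rot: [0.778, 0.628, 0.001, 0.002]
ft_force: [-0.3, 0.5, 4.9]
width: 0.0007
[-27.81148393 -88.04922874  69.26572196] [-0.33682722  0.49527871  4.87607434]
```

```bash
python3 -m creep '[[[0,-0.001,0.0022],[0,0,0]],[[0,-0.002,0.0022],[0,0,0]],[[0,-0.003,0.0022],[0,0,0]],[[0,-0.004,0.0022],[0,0,0]],[[0,-0.004,0.0022],[0,0,0]],[[0,-0.004,0.0022],[0,0,0]]]'
python3 -c "
from h import *
o=arm.get_obs();print(w2b(o['eef_pos']),o['ft_force'])"
python3 -m creep '[[[0,0,-0.02],[0,0,0]],[[0,0,-0.08],[0,0,0]],[[0,0,-0.18],[0,0,0]],[[-0.06,-0.005,-0.2],[0,0,0]],[[-0.12,-0.005,-0.2],[0,0,0]],[[-0.2,-0.005,-0.2],[0,0,0]],[[-0.2,-0.005,-0.2],[0,0,0]],[[-0.2,-0.005,-0.2],[0,0,0]],[[-0.2,-0.005,-0.2],[0,0,0]]]'
python3 m.py s3.png
```

```text
time_s: 24.15
eef_pos: [0.4927, -0.133, 0.0693]
eef_rot: [0.778, 0.628, 0.002, 0.003]
ft_force: [0.7, -0.8, 6.4]
width: 0.0003
[-27.98764026 -88.06599833  69.26401219] [ 0.67975811 -0.81056289  6.37683954]
time_s: 25.28
eef_pos: [0.4689, -0.2282, 0.1695]
eef_rot: [0.777, 0.629, 0.002, 0.003]
ft_force: [0.3, 0.3, 0.7]
width: 0.0004
green 44 [ -14.28171172 -124.44819707   62.        ] [3.17527715 6.8507825  0.        ]
red 51 [ -13.04677615 -114.04471713   62.        ] [ 1.75625817 11.93685718  0.        ]
```

The arm settles about 1.5–2 mm ahead of each commanded x, so that stroke did nothing. The pointer is still +1.2 mm off. I'll repeat with a larger command and check the measured travel while in contact.

```bash
python3 -m creep '[[[0.08,0.002,0],[0,0,0]],[[0.16,0.003,0],[0.002,0,0]],[[0.196,0.004,0.04],[0.004,-0.001,0.002]],[[0.196,0.004,0.1],[0.004,-0.001,0.002]],[[0.196,0.004,0.15],[0.004,-0.001,0.002]],[[0.196,0.004,0.18],[0.004,-0.001,0.002]],[[0.196,0.004,0.188],[0.004,-0.001,0.002]],[[0.196,0.004,0.188],[0.004,-0.001,0.002]],[[0.196,0.004,0.188],[0.004,-0.001,0.002]],[[0.196,0.004,0.188],[0.004,-0.001,0.002]]]'
python3 -m creep '[[[0,0,0.004],[0,0,0]],[[0,0,0.008],[0,0,0]],[[0,0,0.012],[0,0,0]],[[0,0,0.014],[0,0,0]],[[0,0,0.015],[0,0,0]],[[0,0,0.015],[0,0,0]]]'
python3 -c "
from h import *
o=arm.get_obs();print(w2b(o['eef_pos']),o['ft_force'])"
python3 -m creep '[[[0,-0.002,0.0022],[0,0,0]],[[0,-0.004,0.0022],[0,0,0]],[[0,-0.006,0.0022],[0,0,0]],[[0,-0.008,0.0022],[0,0,0]],[[0,-0.008,0.0022],[0,0,0]],[[0,-0.008,0.0022],[0,0,0]]]'
python3 -c "
from h import *
o=arm.get_obs();print(w2b(o['eef_pos']),o['ft_force'])"
```

```text
time_s: 26.58
eef_pos: [0.4923, -0.1333, 0.0761]
eef_rot: [0.778, 0.628, -0.0, 0.002]
ft_force: [0.2, 0.2, -0.4]
width: 0.0005
time_s: 27.32
eef_pos: [0.4929, -0.1334, 0.0693]
eef_rot: [0.778, 0.628, 0.0, 0.002]
ft_force: [0.3, -0.3, 4.5]
width: 0.0003
[-27.64659627 -88.46433594  69.27720015] [ 0.34983497 -0.27462596  4.50600641]
time_s: 28.08
eef_pos: [0.4907, -0.133, 0.0692]
eef_rot: [0.778, 0.628, 0.001, 0.004]
ft_force: [0.2, -1.5, 6.7]
width: 0.0005
[-29.90081705 -88.47259958  69.22458467] [ 0.22800352 -1.49542199  6.65319026]
```

Measured travel was −2.25 mm, as wanted. Lifting and checking.

```bash
python3 -m creep '[[[0,0,-0.02],[0,0,0]],[[0,0,-0.08],[0,0,0]],[[0,0,-0.18],[0,0,0]],[[-0.06,-0.005,-0.2],[0,0,0]],[[-0.12,-0.005,-0.2],[0,0,0]],[[-0.2,-0.005,-0.2],[0,0,0]],[[-0.2,-0.005,-0.2],[0,0,0]],[[-0.2,-0.005,-0.2],[0,0,0]],[[-0.2,-0.005,-0.2],[0,0,0]]]'
python3 m.py s4.png
```

```text
time_s: 29.2
eef_pos: [0.4669, -0.2281, 0.1696]
eef_rot: [0.777, 0.629, 0.002, 0.004]
ft_force: [-0.1, 0.7, 0.4]
width: 0.0004
green 36 [ -14.42284005 -124.26542154   62.        ] [2.44536737 6.08310445 0.        ]
red 53 [ -14.1635112 -113.6432663   62.       ] [ 2.37395442 11.91833614  0.        ]
```

View pics/s4.png

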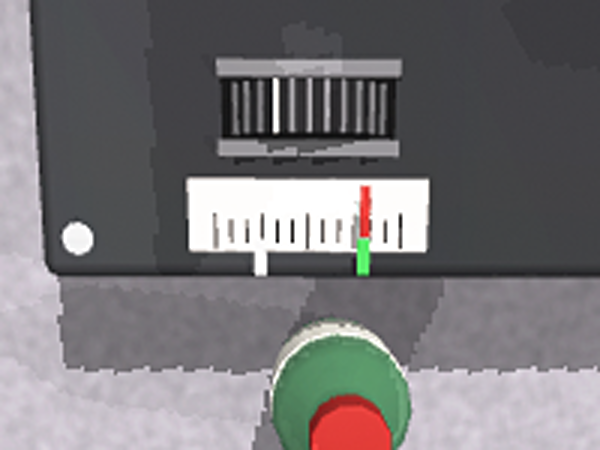

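The pointer is now 0.26 mm from the centre of the 3 mm tick. One last overall look.

```bash
python3 - <<'E'
from h import *
a=shot('top')[0];b=shot('scene')[0]
k=lambda i:cv2.resize(i,(400,300),interpolation=cv2.INTER_CUBIC)
cv2.imwrite('pics/f.png',np.vstack([np.hstack([k(a[150:280,270:440]),k(b[130:265,170:350])]),np.hstack([k(a[190:330,400:540]),k(b[150:260,235:385])])]))
E
```

```text
(no output)
```

View pics/f.png

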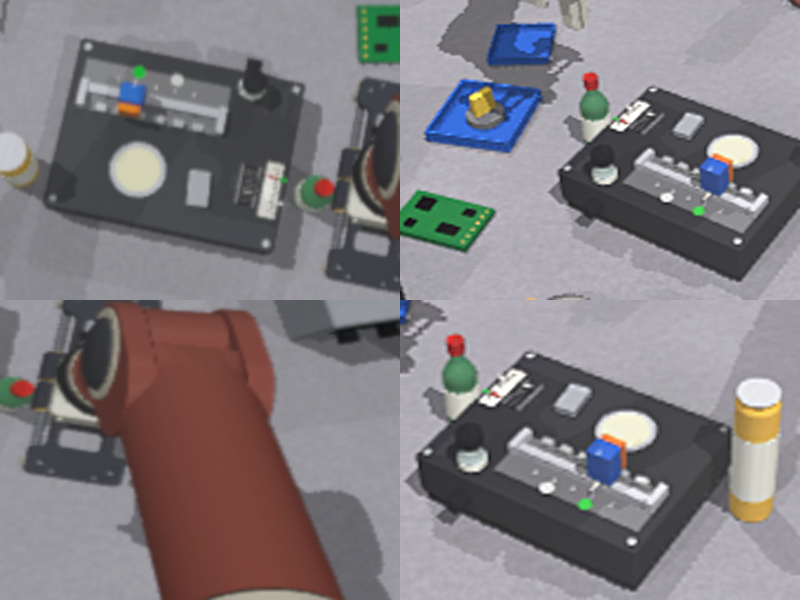

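The cap stands upright in the larger blue tray, the grip is beside the green dot with the tab out, the bystanders are undisturbed, and the arm is clear of everything.

```bash
python3 -c "
from workcell import arm
print(arm.job_done(),arm.get_obs()['time_s'])"
```

```text
the job is handed in; nothing more can be done
the job is handed in; nothing more can be done
```

The job is handed in, done in the order asked, at about 29 s of robot time.

- **Dust cap:** it went into the 120 mm blue tray and was released on contact at about 5 N. The last pictures show it upright, grip up.
- **Filter grip:** I pinched the tab fully in (25.3 mm across), slid the grip about 22 mm towards the green dot and let go. The wrist picture showed the tab sprung out by its full ~10 mm and the grip beside the green dot. I judged the lock from that and did not test it by pushing.
- **Thumbwheel:** the first drag stopped 3.5 mm short, the second overshot by about 1 mm, and a corrective stroke did not move the wheel. The last stroke left the pointer 0.26 mm from the centre of the 3 mm green tick.
- **Other things:** the bystanders in view looked unmoved in the final pictures. The arm was clear of everything when I handed in.

The top and wrist cameras disagreed by 2–3 mm on where the base sits, so I used the average.

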